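Refit the gas ring's knob and hold it pressed in

TASK

On the white table-top gas ring, slide the steel guard along its rails right to the far end so the D-shaped valve spindle is uncovered. Then pick up the loose black-barred control knob, turn it so that its pointed end faces the same way as the flat of the spindle, push it fully home and press the spindle down against its spring as far as it goes, as you do to hold a gas valve open. Finish while still holding the knob and pressing it down, and leave the other things on the board where they are.

Things in the scene. Friction and masses are not known exactly. Their poses are not given: they have to be found in the camera images.
- hob: Fixed white table-top gas ring, a slab 320 (x) x 300 (y) mm, top panel 55 mm above the board; origin: centre of its underside, z up. The spindle stands on its control strip at (-105, -60) mm of this frame; the burner with a low black grate (30 mm above the panel) is centred at (+55, 0).
- guard (a joint): How far the sliding steel guard has gone along its rails, in m: 0 = its middle right over the spindle (starts 0 to 0.012), 0.090 = end stop, spindle clear. It slides towards the hob's +y with about 2 N of friction and stays where it is left.
- guard_grip (a point): Middle of the top of the guard's black grip rib, 59 mm above the panel. Rib: 36 mm long along the hob's x, 12 thick along the hob's y (the sliding direction), 24 high. It stands on the guard, a steel hood 64 (x) x 60 (y), 35 mm high above the panel, open at its y ends. Axes as the hob's.
- spindle_tip (a point): Centre of the top of the upright steel valve spindle, under the guard at first; 24 mm above the panel when up. D section: 12 mm diameter, flat 3 mm from the axis, tip 1 mm smaller all round over the last 3 mm. Site +x points from the axis to the flat (varies; the spindle cannot turn), z up. Goes down as the spindle is pressed.
- spindle (a joint): How far the spindle is pressed down, m: 0 = up, 0.007 = bottom stop. Spring: about 3 N to start, 10 N at the bottom.
- knob: Loose control knob (metal skirt, black bar), 50 g, upright; origin: centre of underside, z up. Skirt 40 diameter, 19 mm high, with a blind D bore from below: 15 deep, 14 diameter, flat 4 mm from the axis on its +x side. Bar grip above it, to 40 mm height, 14 thick (y), from x -20 (square end) to +32 mm (pointed end, on the flat's side). Home, its underside is 15 mm below the spindle tip and clear of the panel.
- tumbler: Bystander: yellow plastic tumbler, 72 mm diameter, 100 mm high; origin: centre of its underside.
- shaker: Bystander: glass salt shaker with chrome top, 42 mm diameter, 72 mm high; origin: centre of its underside. It and the knob swap places from start to start.
- saucer: Bystander: beige melamine saucer, 144 mm diameter, 18 mm high; origin: centre of its underside.
- grater: Bystander: small flat steel grater lying down, 170 x 70 x 17 mm (handle loop towards its -x); origin: underside, centre of the grating plate.
- mug: Bystander: white mug, 80 mm diameter, 85 mm high, handle at its +y; origin: centre of its underside.

How it is judged (in metres and radians):
On the way, in this order (a step that is already met when the one before it is completed fails the run):
1. the guard is slid to the far end of its track, spindle uncovered (value of joint guard above 0.08 m), for 0.2 s.
2. the knob is on the D spindle, fully home (z of knob in the frame of spindle_tip below -0.012 m and horizontal distance between knob and spindle_tip below 0.004 m and angle between the z axis of knob and the z axis of spindle_tip, either way round below 0.15 rad), for 0.2 s.
At the end, for the whole second after the job is handed in: The guard is within 10 mm of its end stop; the knob is home on the spindle (its underside at least 12 mm below the spindle's tip, axes within 4 mm and 0.15 rad); the gripper is still on the knob (over 2 N) and keeps the spindle pressed down by more than 5 of its 7 mm (all of step 2 and value of joint guard above 0.08 m and value of joint spindle above 0.005 m and contact force between the fingers and knob above 2 N); the arm keeps its last pose, push and grip.
It fails at once if a bystander is shifted by more than 30 mm or tipped over (distance of any of tumbler, shaker, saucer, grater, mug from where it was at the start of the episode above 0.03 m or angle between any of tumbler, shaker, saucer, grater, mug's own z axis and vertical above 0.5 rad).
It also fails if it takes over 48 s, if anything falls off the work surface, if the arm or the gripper's body presses on something with over 40 N, if the wrist force passes 120 N, or if a joint passes its speed limit or range.

ROBOT

A 6-joint arm with a two-finger parallel gripper is mounted at the origin on the work surface. World frame = base frame: x ahead of the robot, y to its left, z up, the work surface at z = 0. Lengths are in mm, angles in rad, forces in N, time in s.
With the tool pointing down it reaches from about 300 to 775 mm from the base axis. Payload 14.6 kg.
Tool frame: the origin (TCP) lies between the finger pads; the fingertips stand 8 mm ahead of it and the grasp point (between the pads) lies 11 mm behind it; y points along the fingers, x is the direction in which the jaws open and shut, and the axes are right-handed (so a half turn about y gives the same grasp; the last joint's range is limited). The gripper opens to 94 mm and grips with 3 to 60 N. Pads are 16 mm wide; open, the fingers measure 119 mm over their backs; the gripper's body (75 mm by 177 mm) begins 78 mm behind the grasp point.
Start: joints at [1.273, 0.3, 1.521, -0, 1.321, -0.067], TCP at [125.814, 535.407, 213.446] pointing down, gripper open.
Joint ranges: [-3.03, 3.03], [-0.79, 2.21], [0.23, 2.52], [-1.04, 4.18], [0, 3.07], [-2.55, 2.55]. Speed limits (rad/s): [2.22, 2.22, 2.57, 3.14, 3.14, 3.14].

INTERFACE

Orientations are given as [roll, pitch, yaw] about the fixed x, y, z axes, in that order (R = Rz(yaw) Ry(pitch) Rx(roll)).
In Python, from cell import read_state, imaging, order gives the robot as it stands. The module is installed in compiled form; this text tells all that it offers.
- The arm moves only by the shell command python3 -m handwheel 'ROWS' [FORCE]. ROWS is JSON, a list that holds one entry, the list of rows, each a list of 7 numbers: the shift along the tool's x, y, z in mm, then the turn, a rotation vector about the tool's x, y, z in degrees, then the opening, from -1 (shut) to 1 (fully open), so that 0 is half open. A call has 1 to 5 rows; each row is the pose to reach, as a shift and turn from the pose measured when the call began, along the tool's axes at that moment; what a row does not reach only later rows make up. A row lasts 1/12 s, in which the tool goes at most 41.7 mm and 7.16 degrees, less where a joint would pass 70% of its speed; a pose out of reach is approached as far as the arm can. A call with a gripper value outside its range is refused whole. The fingers move at their own pace and stop on an object; FORCE is the grip in N (left out, the last holds). Time passes only in rows, so rows that repeat a pose let the fingers close. It gives the time, the measured TCP pose, the force and the opening at its end, in the units of the state.
- read_state(): the state, without advancing time (a new reading comes with each control period).
- imaging.camera(name): name is "side" or "top" or "wrist"; returns (picture, depth): 480x640x3 uint8, red, green, blue; 480x640 float32, mm along the optical axis (not along the pixel's ray), 0 where there is no reading.
- imaging.get_calibration(name): a dict with "mtx" (3x3 intrinsics, pixels), "world_from_camera" (4x4, takes a point from camera to world coordinates); the wrist camera has in their place "hand_eye" (4x4, takes a point from camera to tool coordinates, whose origin is the TCP and whose axes are the tool frame's). Camera axes: x right, y down, z forward; pixel columns grow to the right and rows downward; lengths in mm; the calibration is good to about 2 mm. A picture is of the moment at which its call begins: read the wrist's pose just before it. get_calibration takes no time and is no camera call.
- order.sign_off(): hands the job in, once; it reports no verdict.
The state is a dict: "clock": time; "joints": joint angles; "qd": joint speeds; "effort": joint torques, N m; "eef_pos": TCP position; "eef_rot": TCP orientation; "wrist_force": force on the tool from outside, world axes, zero at the start; "moment": the same for the moment, N m; "finger_gap": finger opening in mm.
Only numpy, scipy, OpenCV 4.12 (cv2) and the standard library are available. Lean on these libraries where they do the work, as an engineer would, in place of code of your own. Each camera call takes 0.05 s, during which the arm holds its last target.

## Working session

There is one attempt and no reset: what is moved stays moved. The work goes in short steps, Python scripts to look and compute and a shell command to move; the robot and the scene stay as the last step left them, time stands still between calls to the robot, and variables do not carry over. Pictures are saved under pics/ and viewed, and the job is handed in when it is done.

```bash
mkdir -p pics; cat > h.py <<'E'
import numpy as np, cv2
from cell import read_state, imaging, order
from scipy.spatial.transform import Rotation as R
def snap(n,f):
    s=read_state(); p,d=imaging.camera(n)
    cv2.imwrite(f'pics/{f}.png',p[:,:,::-1]); np.savez(f'pics/{f}.npz',p=p,d=d,pos=s['eef_pos'],rot=s['eef_rot'])
    return p,d
def T(n,f):
    c=imaging.get_calibration(n)
    if n!='wrist': return c['mtx'],np.array(c['world_from_camera'])
    z=np.load(f'pics/{f}.npz'); M=np.eye(4); M[:3,:3]=R.from_euler('xyz',z['rot']).as_matrix(); M[:3,3]=z['pos']
    return c['mtx'],M@np.array(c['hand_eye'])
def pt(n,f,u,v,zw=None):
    K,W=T(n,f); K=np.array(K); r=np.linalg.inv(K)@[u,v,1]
    if zw is None:
        d=np.load(f'pics/{f}.npz')['d'][int(v),int(u)]; return (W@np.r_[r*d,1])[:3]
    dr=W[:3,:3]@r; o=W[:3,3]; return o+dr*(zw-o[2])/dr[2]
def cloud(n,f):
    K,W=T(n,f); K=np.array(K); d=np.load(f'pics/{f}.npz')['d']; v,u=np.mgrid[:480,:640]
    r=np.stack([u,v,np.ones_like(u)],-1)@np.linalg.inv(K).T*d[...,None]
    return r@W[:3,:3].T+W[:3,3]
E
python3 -c "
from h import *
print(read_state())
for n in ['top','side','wrist']: snap(n,n+'0'); print(imaging.get_calibration(n))
"
```

```text
{'clock': 0.0, 'joints': array([ 1.27338636e+00,  3.00515624e-01,  1.52159540e+00, -4.09436265e-05,
        1.32066855e+00, -6.65919568e-02]), 'qd': array([ 7.75722551e-04, -2.99870238e-03, -2.52248943e-05, -1.94617819e-03,
       -5.30217966e-04, -5.61836487e-04]), 'effort': array([ 2.07966979e-03, -5.31811595e+01, -3.52735627e+01,  7.08703394e-02,
        2.43830297e-02, -8.64256549e-05]), 'eef_pos': array([125.76016569, 535.16963065, 212.85583772]), 'eef_rot': array([-1.57075692e+00,  1.18692719e-03,  1.33998850e+00]), 'wrist_force': array([ 0.19007916, -0.21829071,  0.10144373]), 'moment': array([ 0.0264621 , -0.00788548, -0.04497251]), 'finger_gap': 93.94630653793665}
{'mtx': array([[579.23341272,   0.        , 308.22875656],
       [  0.        , 579.23341272, 244.66082793],
       [  0.        ,   0.        ,   1.        ]]), 'world_from_camera': array([[ 1.14722621e-02, -9.78190177e-01,  2.07394224e-01,
         1.75868985e+02],
       [-9.99929948e-01, -1.18270063e-02, -4.70615776e-04,
        -3.49095211e+01],
       [ 2.91320453e-03, -2.07374296e-01, -9.78257335e-01,
     
[... 450 characters left out ...]
77593e+02],
       [ 1.33773293e-02, -6.27571611e-01, -7.78443909e-01,
         1.12930767e+03],
       [ 0.00000000e+00,  0.00000000e+00,  0.00000000e+00,
         1.00000000e+00]])}
{'mtx': array([[428.42783862,   0.        , 319.38411121],
       [  0.        , 428.42783862, 241.09013571],
       [  0.        ,   0.        ,   1.        ]]), 'hand_eye': array([[ 9.99999906e-01, -3.63870346e-04,  2.34875601e-04,
         1.10726987e+00],
       [-3.20969919e-04, -2.58556284e-01,  9.65996141e-01,
        -1.71115928e+02],
       [-2.90768788e-04, -9.65996126e-01, -2.58556376e-01,
         7.62867874e+01],
       [ 0.00000000e+00,  0.00000000e+00,  0.00000000e+00,
         1.00000000e+00]])}
```

View pics/top0.png

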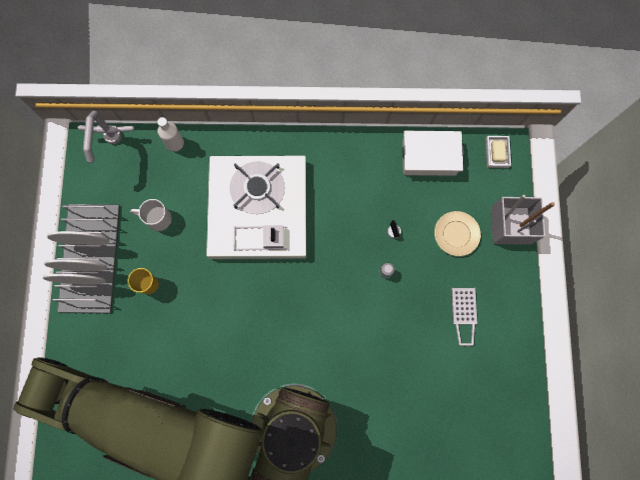

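View pics/side0.png

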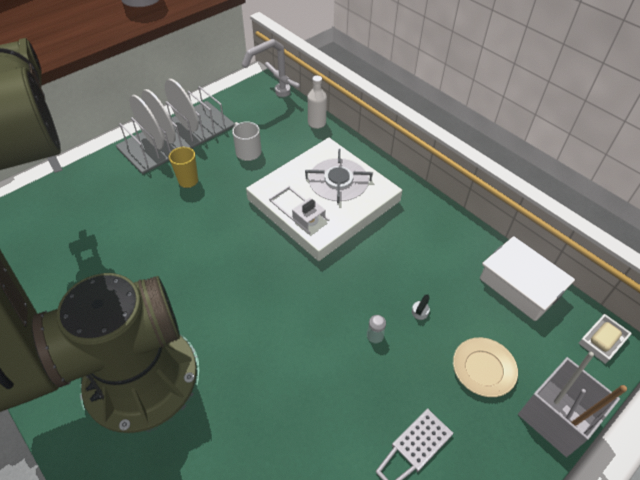

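View pics/wrist0.png

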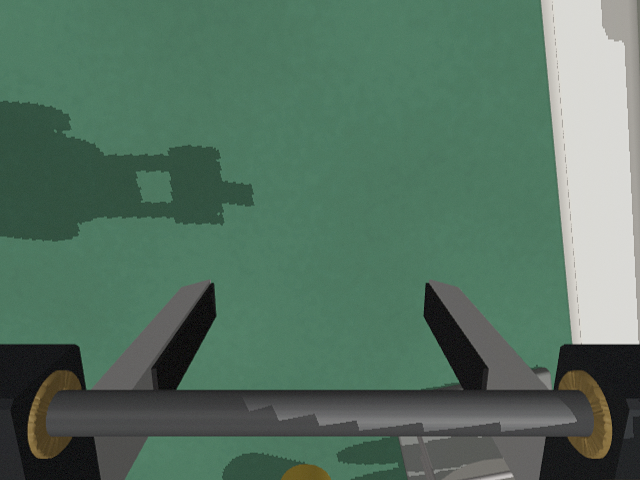

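```bash
python3 -c "
from h import *
C=cloud('top','top0'); p=np.load('pics/top0.npz')['p']
for u,v in [(257,160),(215,245),(300,250),(272,236),(274,234),(394,230),(388,270),(143,281),(152,213),(257,207)]: print(u,v,C[v,u].round(1), pt('side','side0',0,0).round(0) if 0 else '')
x,y,z=C[...,0],C[...,1],C[...,2]
# panel
m=(abs(z-55)<6)&(y>-60)&(y<260)&(x>250)&(x<700)
m=cv2.morphologyEx(m.astype(np.uint8),cv2.MORPH_CLOSE,np.ones((9,9)))
n,l,s,c=cv2.connectedComponentsWithStats(m); print(s)
k=1+np.argmax(s[1:,4]); cn=max(cv2.findContours((l==k).astype(np.uint8),0,1)[0],key=cv2.contourArea)
q=cv2.boxPoints(cv2.minAreaRect(cn))
for a in q: print(a, pt('top','top0',a[0],a[1],55).round(1))
c=cv2.resize(cv2.imread('pics/top0.png')[140:290,190:440],None,fx=3.2,fy=3.2,interpolation=cv2.INTER_CUBIC); cv2.imwrite('pics/c1.png',c)
c=cv2.resize(cv2.imread('pics/side0.png')[130:360,240:460],None,fx=2.6,fy=2.6,interpolation=cv2.INTER_CUBIC); cv2.imwrite('pics/c2.png',c)
"
```

```text
257 160 [803.5 126.2  61.2] 
215 245 [532.6 244.4  61.1] 
300 250 [522.  -11.1  53.2] 
272 236 [550.3  70.4 114.2] 
274 234 [556.8  64.8 112.7] 
394 230 [ 591.3 -298.3   36.8] 
388 270 [ 461.  -272.9   71.3] 
143 281 [429.6 469.9   1.3] 
152 213 [645.1 456.4   3.1] 
257 207 [652.9 121.9  59.4] 
[[     0      0    640    480 301658]
 [   210    192     97     65   5542]]
[210. 192.] [700.2 268.2  55. ]
[306. 192.] [703.8 -27.   55. ]
[306. 256.] [503.4 -29.4  55. ]
[210. 256.] [499.9 258.9  55. ]
```

View pics/c1.png

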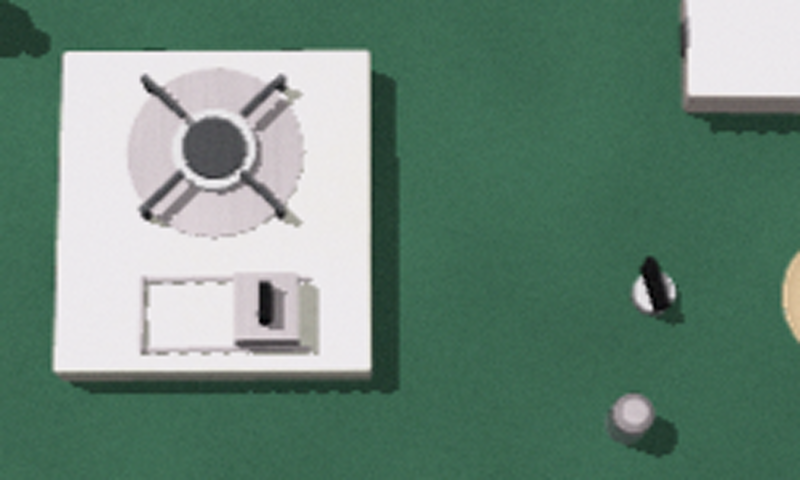

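View pics/c2.png

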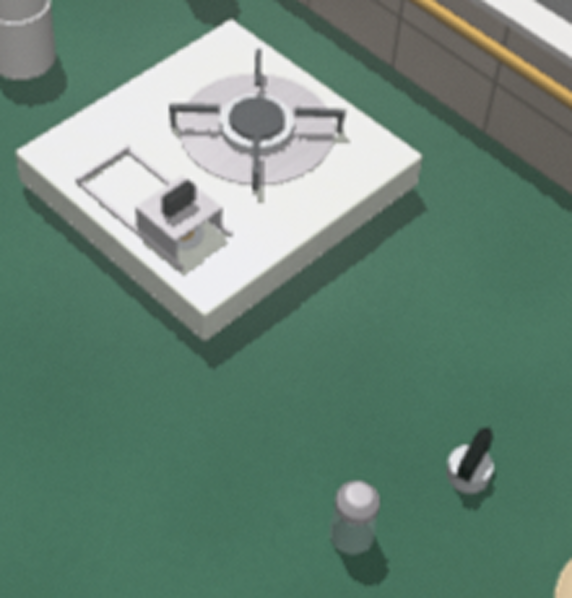

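```bash
cat >> h.py <<'E'
def top(u,v,z): return pt('top','top0',190+u/3.2,140+v/3.2,z).round(1)
def side(u,v,z): return pt('side','side0',240+u/2.6,130+v/2.6,z).round(1)
def go(p,yaw):
    "rows values to reach world TCP p, tool pointing down with yaw deg"
    s=read_state(); A=R.from_euler('xyz',s['eef_rot']); B=R.from_euler('xyz',[-90,0,yaw],degrees=True)
    d=A.inv().apply(np.array(p)-s['eef_pos']); r=(A.inv()*B).as_rotvec(degrees=True)
    print('at',s['eef_pos'].round(1),np.degrees(s['eef_rot']).round(2),'t',round(s['clock'],2),'F',s['wrist_force'].round(1),'gap',round(s['finger_gap'],1)); print('move',d.round(1),r.round(2), 'rows>=',round(max(np.linalg.norm(d)/41.7,np.linalg.norm(r)/7.16),1))
E
python3 -c "
from h import *
for a in [(62,52),(371,50),(371,373),(53,372)]: print('T',top(*a,55))
for a in [(232,19),(421,157),(204,315),(17,153)]: print('S',side(*a,55))
print('rib',top(265,303,114),side(178,196,108))
print('knob',top(654,297,10),side(470,468,15),'tip',top(649,260,40),'tail',top(660,306,40),side(488,430,40),side(464,475,40))
print('shaker',top(633,412,72),side(358,498,70))
print(np.linalg.norm([591,298]))
"
```

```text
T [816.2 275.6  55. ]
T [822.1 -25.3  55. ]
T [501.7 -29.3  55. ]
T [499.1 269.1  55. ]
S [819.8 271.5  55. ]
S [821.6 -25.8  55. ]
S [506.  -31.3  55. ]
S [501.1 262.5  55. ]
rib [554.4  68.2 114. ] [557.9  66.3 108. ]
knob [ 588.8 -303.3   10. ] [ 593.  -305.3   15. ] tip [ 618.1 -294.7   40. ] tail [ 573.  -304.3   40. ] [ 622.  -296.7   40. ] [ 569.  -314.1   40. ]
shaker [ 464.6 -272.3   72. ] [ 465.4 -277.3   70. ]
661.8798984710141
```

```bash
python3 -c "
from h import *
go([535,67,210],91)"
```

```text
at [125.7 535.2 213. ] [-9.000e+01  5.000e-02  7.678e+01] t 0.15 F [-0.2  0.   0.1] gap 93.9
move [-362.2    3.3 -505.5] [-1.000e-02 -1.422e+01 -5.000e-02] rows>= 14.9
```

```bash
python3 -m handwheel '[[[-362,3,-505,0,-14.2,0,1],[-362,3,-505,0,-14.2,0,1],[-362,3,-505,0,-14.2,0,1],[-362,3,-505,0,-14.2,0,1],[-362,3,-505,0,-14.2,0,1]]]' 20; python3 -c "
from h import *
go([535,67,210],91)"
```

```text
clock: 0.57
eef_pos: [260.5, 380.6, 212.3]
eef_rot: [-1.571, 0.001, 1.589]
wrist_force: [0.4, 0.4, -0.1]
finger_gap: 94.2
at [260.5 380.6 212.3] [-8.998e+01  5.000e-02  9.101e+01] t 0.57 F [ 0.4  0.4 -0.1] gap 94.2
move [-318.4    2.6 -268.9] [-0.02  0.01 -0.05] rows>= 10.0
```

```bash
python3 -m handwheel '[[[-318,3,-269,0,0,0,1],[-318,3,-269,0,0,0,1],[-318,3,-269,0,0,0,1],[-318,3,-269,0,0,0,1],[-318,3,-269,0,0,0,1]]]'; python3 -c "
from h import *
go([535,67,210],91)"
```

```text
clock: 0.98
eef_pos: [397.8, 223.6, 211.1]
eef_rot: [-1.571, 0.001, 1.589]
wrist_force: [-0.1, -0.3, -0.0]
finger_gap: 94.3
at [397.8 223.6 211.1] [-8.999e+01  5.000e-02  9.102e+01] t 0.98 F [-0.1 -0.3 -0. ] gap 94.3
move [-159.     1.2 -134.4] [-0.01  0.02 -0.05] rows>= 5.0
```

```bash
python3 -m handwheel '[[[-159,1,-134,0,0,0,0],[-159,1,-134,0,0,0,0],[-159,1,-134,0,0,0,0],[-159,1,-134,0,0,0,0],[-159,1,-134,0,0,0,0]]]'; python3 -m handwheel '[[[0,0,0,0,0,0,0]]]';  python3 -c "
from h import *
snap('wrist','w1'); go([556,67,210],91)"
```

```text
clock: 1.4
eef_pos: [534.5, 66.2, 210.1]
eef_rot: [-1.57, 0.001, 1.588]
wrist_force: [0.4, 0.7, 0.4]
finger_gap: 63.9
clock: 1.48
eef_pos: [537.2, 61.6, 209.3]
eef_rot: [-1.57, 0.002, 1.584]
wrist_force: [-1.0, 0.2, -0.6]
finger_gap: 57.1
at [535.7  63.4 209.2] [-8.992e+01  6.000e-02  9.078e+01] t 1.53 F [-0.1 -0.5  0.4] gap 53.4
move [  3.3  -0.8 -20.3] [-0.08 -0.22 -0.06] rows>= 0.5
```

View pics/w1.png

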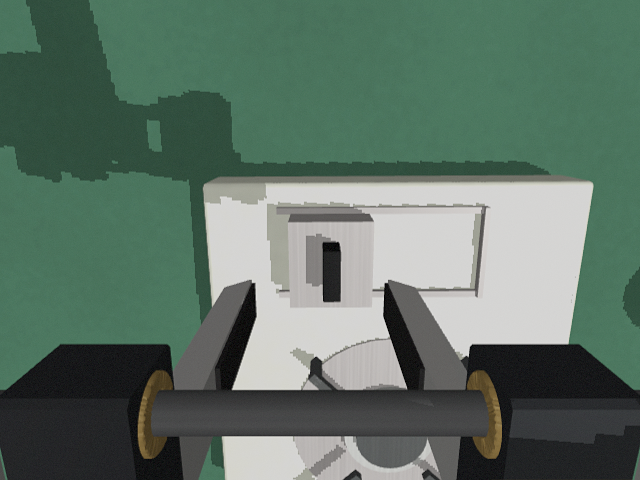

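```bash
python3 -c "
from h import *
C=cloud('wrist','w1')
for v in range(238,306,6): print(v,C[v,331].round(1))
for a in [(323,250),(340,250),(323,300),(340,300)]: print(pt('wrist','w1',*a,114).round(1))
for a in [(289,222),(372,222),(289,306),(372,306)]: print('hood',pt('wrist','w1',*a,90).round(1))
for a in [(205,186),(592,186)]: print('hob',pt('wrist','w1',*a,55).round(1))
c=cv2.resize(cv2.imread('pics/w1.png')[190:310,260:400],None,fx=5,fy=5,interpolation=cv2.INTER_CUBIC); cv2.imwrite('pics/c3.png',c)
"
```

```text
238 [536.7  70.9  89.5]
244 [539.2  70.8  96.3]
250 [539.1  70.4 111.5]
256 [542.4  70.5 113.8]
262 [546.4  70.5 114.1]
268 [551.2  70.7 112.2]
274 [555.1  70.7 113.1]
280 [559.1  70.8 113.6]
286 [563.3  70.9 113.7]
292 [567.2  70.9 114.5]
298 [572.1  71.1 113. ]
304 [586.1  71.9  90.4]
[538.4  65.2 114. ]
[538.2  76.2 114. ]
[573.2  65.7 114. ]
[573.   77.1 114. ]
hood [525.5  41.6  90. ]
hood [524.7  99.1  90. ]
hood [588.3  41.2  90. ]
hood [587.5 101.9  90. ]
hob [506.  -24.6  55. ]
hob [502.1 269.4  55. ]
```

View pics/c3.png

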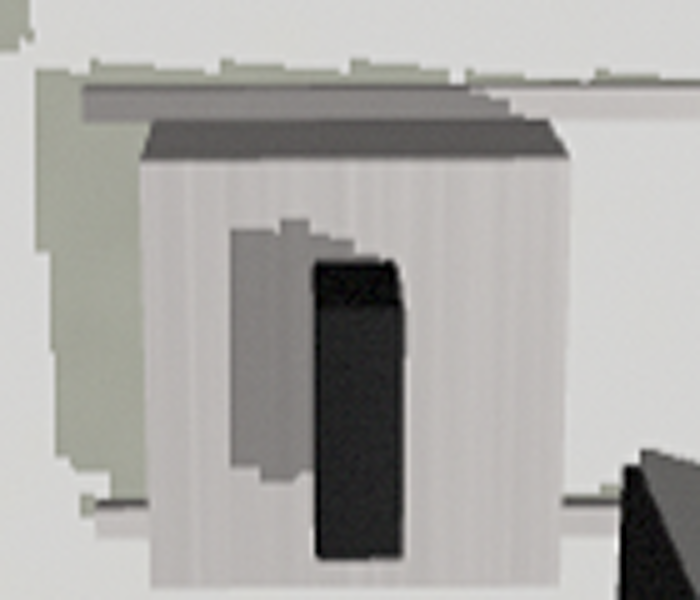

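```bash
python3 -c "
from h import *
go([556,70,102],90.8)"
```

```text
at [535.7  63.4 209.2] [-8.992e+01  6.000e-02  9.078e+01] t 1.53 F [-0.1 -0.5  0.4] gap 53.4
move [  6.4 107.2 -20.5] [-0.08 -0.02 -0.06] rows>= 2.6
```

```bash
python3 -m handwheel '[[[6,50,-20,0,0,0,0],[6,85,-20,0,0,0,0],[6,102,-20,0,0,0,0],[6,107,-20,0,0,0,0],[6,107,-20,0,0,0,0]]]'; python3 -c "
from h import *
go([556,70,102],90.8)
snap('wrist','w2')"
```

```text
clock: 1.95
eef_pos: [554.5, 70.3, 101.3]
eef_rot: [-1.567, 0.001, 1.585]
wrist_force: [0.4, -0.5, 0.8]
finger_gap: 47.1
at [554.5  70.3 101.3] [-8.976e+01  6.000e-02  9.083e+01] t 1.95 F [ 0.4 -0.5  0.8] gap 47.1
move [-0.3 -0.7 -1.5] [-0.24  0.03 -0.06] rows>= 0.0
```

View pics/w2.png

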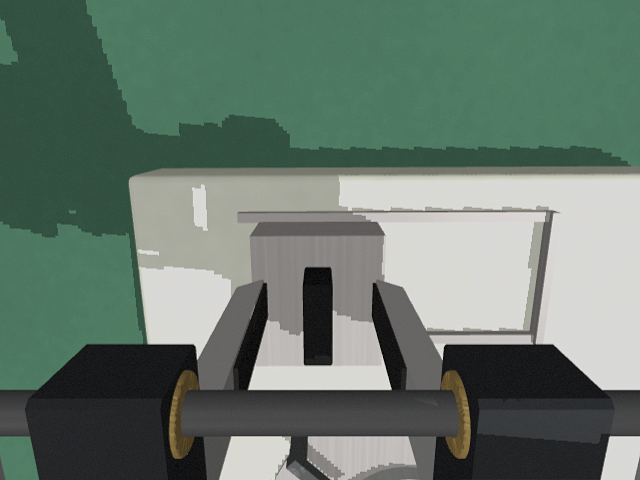

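The rib (318, 315) stands centred between the pads (267..373). Close on it.

```bash
python3 -m handwheel '[[[0,0,0,0,0,0,-1],[0,0,0,0,0,0,-1],[0,0,0,0,0,0,-1],[0,0,0,0,0,0,-1],[0,0,0,0,0,0,-1]]]' 20;python3 -m handwheel '[[[0,0,0,0,0,0,-1],[0,0,0,0,0,0,-1],[0,0,0,0,0,0,-1],[0,0,0,0,0,0,-1]]]' 20
```

```text
clock: 2.42
eef_pos: [555.4, 70.3, 103.3]
eef_rot: [-1.57, 0.001, 1.585]
wrist_force: [-0.2, 0.5, -0.0]
finger_gap: 16.8
clock: 2.75
eef_pos: [555.4, 70.2, 103.3]
eef_rot: [-1.57, 0.001, 1.585]
wrist_force: [0.3, -1.3, 0.3]
finger_gap: 12.1
```

```bash
python3 -m handwheel '[[[16,0,0,0,0,0,-1],[34,0,0,0,0,0,-1],[52,0,0,0,0,0,-1],[66,0,0,0,0,0,-1],[74,0,0,0,0,0,-1]]]' 20;python3 -m handwheel '[[[4,0,0,0,0,0,-1],[7,0,0,0,0,0,-1],[9,0,0,0,0,0,-1],[9,0,0,0,0,0,-1]]]' 20
```

```text
clock: 3.17
eef_pos: [554.0, 145.4, 103.3]
eef_rot: [-1.569, 0.001, 1.586]
wrist_force: [-3.9, -2.8, 4.2]
finger_gap: 11.8
clock: 3.5
eef_pos: [553.9, 151.9, 103.3]
eef_rot: [-1.568, 0.005, 1.585]
wrist_force: [-3.7, -17.5, 5.8]
finger_gap: 12.1
```

```bash
python3 -m handwheel '[[[0,0,0,0,0,0,0],[0,0,0,0,0,0,0],[0,0,0,0,0,0,0],[0,0,0,0,0,0,0]]]' 20;python3 -m handwheel '[[[0,-40,0,0,0,0,0],[0,-80,0,0,0,0,0],[-70,-110,14,0,0,0,0],[-90,-110,14,0,0,0,0],[-90,-110,14,0,0,0,0]]]'; python3 -m handwheel '[[[0,0,0,0,0,0,0],[0,0,0,0,0,0,0]]]';python3 -c "
from h import *
snap('wrist','w3');print(read_state()['eef_pos'])"
```

```text
clock: 3.83
eef_pos: [554.0, 152.0, 103.3]
eef_rot: [-1.569, 0.005, 1.585]
wrist_force: [-0.2, -0.1, -0.6]
finger_gap: 34.9
clock: 4.25
eef_pos: [541.6, 59.2, 216.1]
eef_rot: [-1.572, 0.005, 1.584]
wrist_force: [-0.3, -0.1, 0.2]
finger_gap: 47.0
clock: 4.42
eef_pos: [541.9, 59.0, 216.3]
eef_rot: [-1.573, 0.005, 1.583]
wrist_force: [-0.8, 0.6, 0.4]
finger_gap: 47.0
[541.73307857  59.80376349 215.8038426 ]
```

View pics/w3.png

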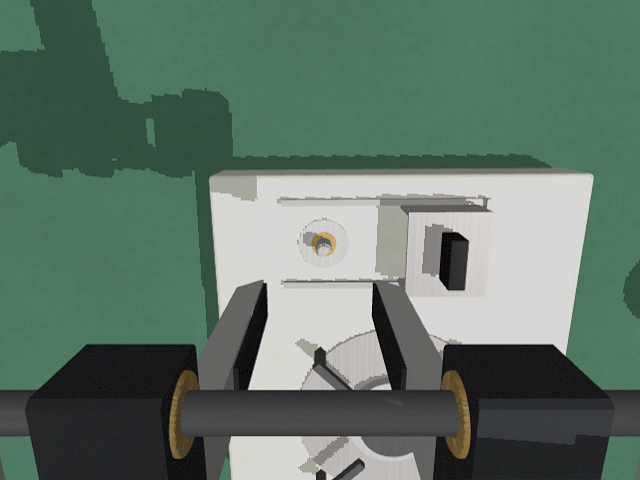

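```bash
python3 -m handwheel '[[[0,40,0,0,0,0,0.2],[0,80,0,0,0,0,0.2],[0,110,0,0,0,0,0.2],[0,119,0,0,0,0,0.2],[0,119,0,0,0,0,0.2]]]'; python3 -m handwheel '[[[0,0,0,0,0,0,0.2],[0,0,0,0,0,0,0.2]]]';python3 -c "
from h import *
snap('wrist','w4');print(read_state()['eef_pos'])
c=cv2.resize(cv2.imread('pics/w4.png')[200:320,250:390],None,fx=5,fy=5,interpolation=cv2.INTER_CUBIC); cv2.imwrite('pics/c4.png',c)"
```

```text
clock: 4.88
eef_pos: [540.7, 60.3, 94.4]
eef_rot: [-1.567, 0.005, 1.585]
wrist_force: [0.0, 0.0, 0.3]
finger_gap: 56.8
clock: 5.05
eef_pos: [541.5, 60.9, 95.8]
eef_rot: [-1.569, 0.005, 1.586]
wrist_force: [0.2, 0.1, -0.8]
finger_gap: 56.4
[541.58320821  60.73522667  96.03317433]
```

View pics/w4.png

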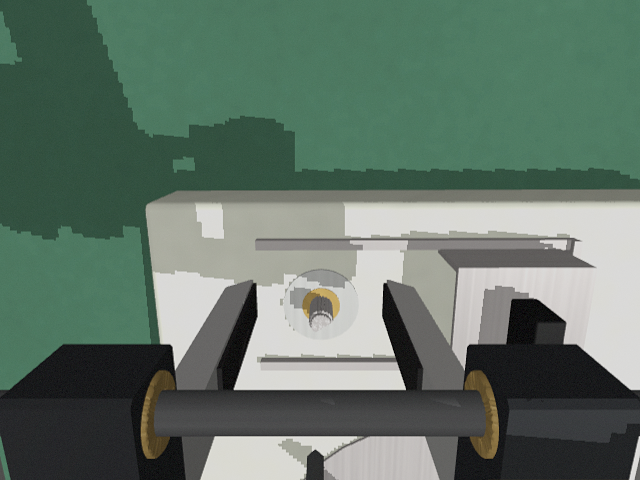

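View pics/c4.png

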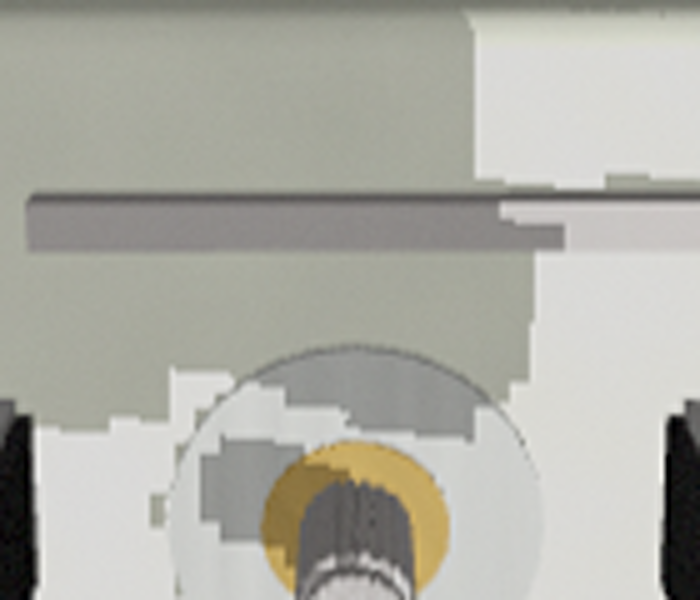

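```bash
python3 -c "
from h import *
c=cv2.resize(cv2.imread('pics/w4.png')[280:345,285:360],None,fx=9,fy=9,interpolation=cv2.INTER_CUBIC); cv2.imwrite('pics/c5.png',c)"
```

```text
(no output)
```

View pics/c5.png

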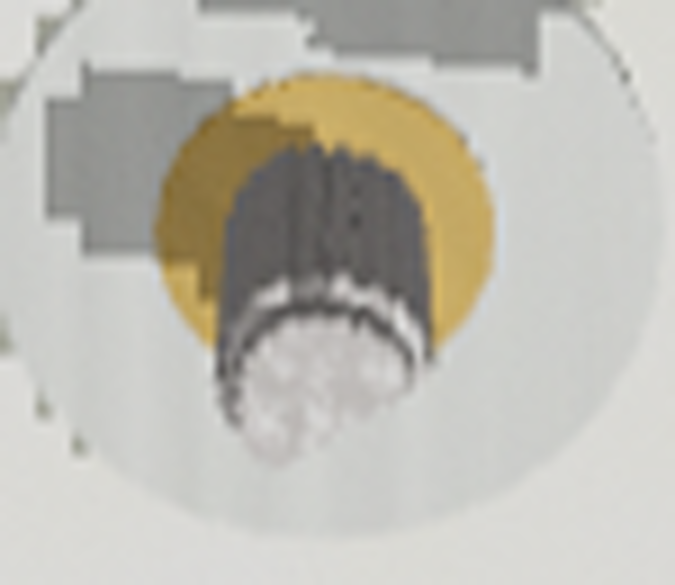

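```bash
python3 -c "
from h import *
f=lambda u,v,z: pt('wrist','w4',285+u/9-.5,280+v/9-.5,z)
a,b=f(280,462,79),f(408,393,79); print(a,b,np.linalg.norm(a-b))
d=b-a; print('normal deg', np.degrees(np.arctan2(d[1],d[0]))-90, np.degrees(np.arctan2(d[1],d[0]))+90)
print('rim', [f(*q,79).round(1) for q in [(240,375),(320,318),(410,362),(320,440)]])
print('brass', [f(*q,55).round(1) for q in [(157,225),(495,225),(320,73)]])
print('disc', [f(*q,55).round(1) for q in [(0,205),(662,205),(330,538)]])
e=[pt('wrist','w4',250+u/5-.5,200+v/5-.5,55) for u,v in [(358,345),(170,520),(543,520)]];print(e)
C=cloud('wrist','w4');print(C[320:332:3,314:330:4].round(1))
"
```

```text
[560.48953085  60.72864686  79.        ] [556.35401089  67.48362118  79.        ] 7.920366371774808
normal deg 31.47573743845291 211.4757374384529
rim [array([555.5,  58.5,  79. ]), array([552.1,  62.7,  79. ]), array([554.6,  67.6,  79. ]), array([559.2,  62.8,  79. ])]
brass [array([557.3,  53.1,  55. ]), array([557. ,  73.1,  55. ]), array([547.6,  62.6,  55. ])]
disc [array([556.2,  43.8,  55. ]), array([555.5,  82.9,  55. ]), array([577.6,  63.7,  55. ])]
[array([536.93575353,  62.98274545,  55.        ]), array([556.8972829 ,  43.25431687,  55.        ]), array([556.23291386,  82.9973761 ,  55.        ])]
[[[554.5  59.9  79.7]
  [555.1  61.8  78.3]
  [554.8  63.7  78.9]
  [554.4  65.6  79.7]]

 [[556.1  59.9  79.5]
  [556.8  61.8  78.1]
  [556.4  63.7  78.8]
  [556.1  65.6  79.4]]

 [[557.8  59.9  79.4]
  [558.2  61.8  78.4]
  [557.7  63.8  79.3]
  [569.   66.1  56.2]]

 [[559.4  59.9  79.4]
  [559.8  61.9  78.4]
  [570.7  64.   56.4]
  [570.8  66.2  56.2]]]
```

```bash
python3 -m handwheel '[[[0,-40,0,0,0,0,0.2],[0,-80,0,0,0,0,0.2],[-30,-110,0,0,0,0,0.2],[-70,-110,0,0,0,0,0.2]]]'; python3 -c "
from h import *
go([575,-303,170],105)"
```

```text
clock: 5.43
eef_pos: [545.0, -7.7, 214.5]
eef_rot: [-1.581, 0.006, 1.589]
wrist_force: [1.0, -0.5, 0.1]
finger_gap: 56.1
at [545.   -7.7 214.5] [-90.6    0.32  91.07] t 5.43 F [ 1.  -0.5  0.1] gap 56.1
move [-295.6   46.4  -24. ] [  0.55 -13.93  -0.39] rows>= 7.2
```

```bash
python3 -m handwheel '[[[-296,46,-24,0.5,-13.9,-0.4,0.2],[-296,46,-24,0.5,-13.9,-0.4,0.2],[-296,46,-24,0.5,-13.9,-0.4,0.2],[-296,46,-24,0.5,-13.9,-0.4,0.2],[-296,46,-24,0.5,-13.9,-0.4,0.2]]]'; python3 -c "
from h import *
go([575,-303,170],105)"
```

```text
clock: 5.85
eef_pos: [564.9, -209.5, 183.8]
eef_rot: [-1.574, 0.002, 1.832]
wrist_force: [0.8, -0.3, 0.8]
finger_gap: 56.4
at [ 564.9 -209.5  183.8] [-9.0190e+01  9.0000e-02  1.0499e+02] t 5.85 F [ 0.8 -0.3  0.8] gap 56.4
move [-92.9  13.9  14.5] [ 0.19 -0.01 -0.09] rows>= 2.3
```

```bash
python3 -m handwheel '[[[-40,14,14,0,0,0,0.2],[-75,14,14,0,0,0,0.2],[-93,14,14,0,0,0,0.2],[-93,14,14,0,0,0,0.2],[-93,14,14,0,0,0,0.2]]]'; python3 -c "
from h import *
snap('wrist','w5')
go([575,-303,170],105)"
```

```text
clock: 6.27
eef_pos: [575.6, -303.6, 170.9]
eef_rot: [-1.575, 0.002, 1.831]
wrist_force: [-0.5, -0.3, -0.8]
finger_gap: 56.4
at [ 575.6 -302.6  170.9] [-90.23   0.13 104.98] t 6.32 F [-0.3 -0.1 -0.4] gap 56.4
move [-0.2  0.9  0.7] [ 0.23 -0.02 -0.13] rows>= 0.0
```

View pics/w5.png

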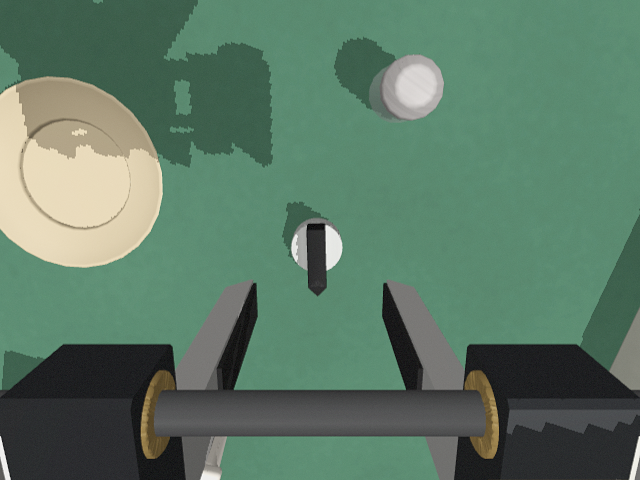

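```bash
python3 -c "
from h import *
c=cv2.resize(cv2.imread('pics/w5.png')[205:305,270:365],None,fx=6,fy=6,interpolation=cv2.INTER_CUBIC); cv2.imwrite('pics/c6.png',c)"
```

```text
(no output)
```

View pics/c6.png

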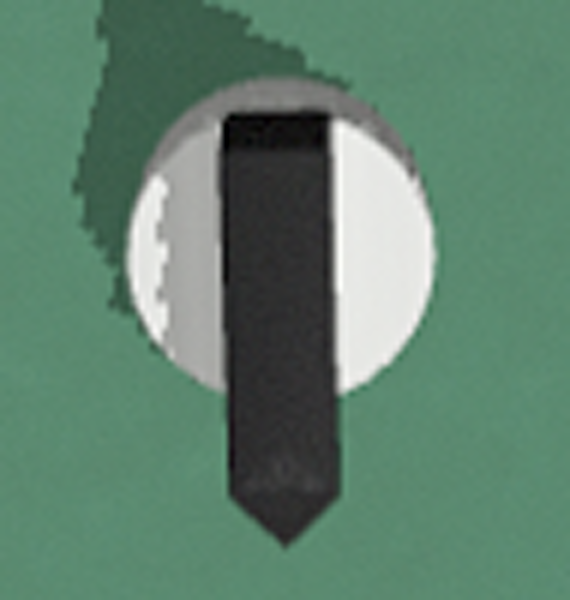

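```bash
python3 -c "
from h import *
f=lambda u,v,z: pt('wrist','w5',270+u/6-.5,205+v/6-.5,z)
a,b,c,d,t=[f(*q,40) for q in [(223,150),(331,150),(229,490),(340,490),(286,548)]]
m=(a+b)/2;n=(c+d)/2
print(a,b,c,d,t,np.linalg.norm(a-b),np.linalg.norm(t-m))
dd=n-m; print('yaw',np.degrees(np.arctan2(dd[1],dd[0])), 'tip yaw',np.degrees(np.arctan2(*(t-m)[[1,0]])))
e=dd/np.linalg.norm(dd); print('axis',m+20*e, t-32*e)
print('skirt',(f(127,255,19)+f(435,255,19))/2, np.linalg.norm(f(127,255,19)-f(435,255,19)))
C=cloud('wrist','w5'); print(C[250,317],C[238,335])
"
```

```text
[ 574.79606452 -312.01817656   40.        ] [ 571.43784253 -299.41811459   40.        ] [ 617.02134501 -300.36396356   40.        ] [ 613.43768155 -286.93499034   40.        ] [ 622.71991597 -291.47358951   40.        ] 13.039908616203434 51.60776357204313
yaw 15.991308089839498 tip yaw 16.022555945467207
axis [ 592.34302352 -300.20831504   40.        ] [ 591.95820398 -300.28931837   40.        ]
skirt [ 591.62509668 -300.53196022   19.        ] 40.220581366546995
[ 587.86979218 -300.81914624   39.87157224] [ 580.52270645 -288.4669286    20.2325118 ]
```

```bash
python3 -c "
from h import *
go([592,-300.4,31],106)"
```

```text
at [ 575.6 -302.6  170.9] [-90.23   0.13 104.98] t 6.32 F [-0.3 -0.1 -0.4] gap 56.4
move [ -1.8 140.  -15.8] [ 0.23 -1.02 -0.14] rows>= 3.4
```

```bash
python3 -m handwheel '[[[-1.8,35,-16,0.2,-1,-0.1,0.2],[-1.8,72,-16,0.2,-1,-0.1,0.2],[-1.8,105,-16,0.2,-1,-0.1,0.2],[-1.8,125,-16,0.2,-1,-0.1,0.2],[-1.8,130,-16,0.2,-1,-0.1,0.2]]]'; python3 -m handwheel '[[[0,0,0,0,0,0,0.2]]]'; python3 -c "
from h import *
go([592,-300.4,31],106)"
```

```text
clock: 6.73
eef_pos: [591.0, -298.0, 37.8]
eef_rot: [-1.568, -0.003, 1.851]
wrist_force: [0.3, 0.2, -0.3]
finger_gap: 56.3
clock: 6.82
eef_pos: [591.3, -297.0, 38.2]
eef_rot: [-1.568, -0.003, 1.852]
wrist_force: [0.1, -0.3, 1.1]
finger_gap: 56.3
at [ 591.3 -297.    38.2] [-89.83  -0.18 106.14] t 6.82 F [ 0.1 -0.3  1.1] gap 56.3
move [-3.5  7.1  0.2] [-0.17  0.14  0.18] rows>= 0.2
```

```bash
python3 -m handwheel '[[[-3.2,4,0,-0.2,0,0.2,0.2],[-3.2,7,0,-0.2,0,0.2,0.2],[-3.2,7,0,-0.2,0,0.2,0.2]]]'; python3 -c "
from h import *
go([592,-300.4,31],106);snap('wrist','w6')"
```

```text
clock: 7.07
eef_pos: [592.5, -300.2, 32.1]
eef_rot: [-1.572, 0.001, 1.853]
wrist_force: [-0.6, -1.2, 0.0]
finger_gap: 56.5
at [ 592.5 -300.2   32.1] [-9.0100e+01  8.0000e-02  1.0615e+02] t 7.07 F [-0.6 -1.2  0. ] gap 56.5
move [-0.1  1.1  0.6] [ 0.1   0.15 -0.08] rows>= 0.0
```

View pics/w6.png

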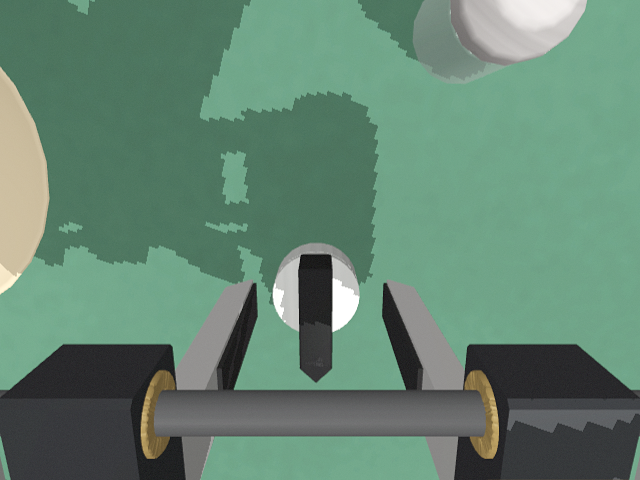

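```bash
python3 -m handwheel '[[[0,1,0,0,0,0,-1],[0,1,0,0,0,0,-1],[0,1,0,0,0,0,-1],[0,1,0,0,0,0,-1],[0,1,0,0,0,0,-1]]]' 40; python3 -m handwheel '[[[0,0,0,0,0,0,-1],[0,0,0,0,0,0,-1],[0,0,0,0,0,0,-1],[0,0,0,0,0,0,-1],[0,0,0,0,0,0,-1]]]' 40;python3 -c "
from h import *
go([592,-300.4,31],106);snap('wrist','w7')"
```

```text
clock: 7.53
eef_pos: [592.5, -300.3, 31.3]
eef_rot: [-1.572, 0.001, 1.852]
wrist_force: [0.8, -0.2, 0.5]
finger_gap: 26.5
clock: 7.95
eef_pos: [592.5, -300.3, 31.3]
eef_rot: [-1.572, 0.001, 1.852]
wrist_force: [0.5, -0.7, 0.4]
finger_gap: 13.8
at [ 592.5 -300.3   31.3] [-9.0090e+01  8.0000e-02  1.0614e+02] t 7.95 F [ 0.5 -0.7  0.4] gap 13.8
move [0.  0.3 0.5] [ 0.09  0.14 -0.08] rows>= 0.0
```

View pics/w7.png

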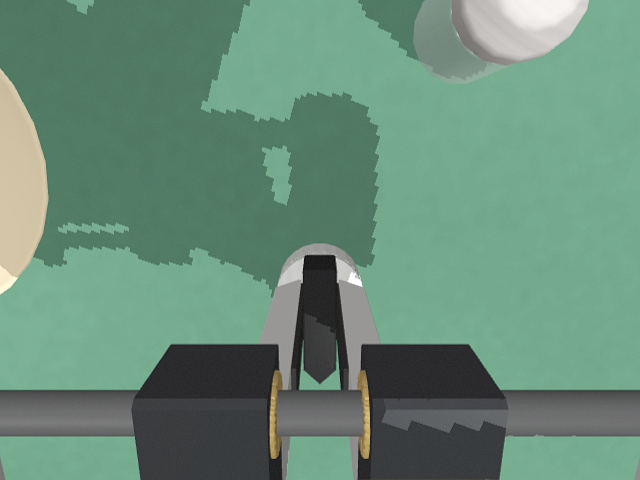

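```bash
python3 -c "
from h import *
c=cv2.resize(cv2.imread('pics/w7.png')[235:395,260:380],None,fx=5,fy=5,interpolation=cv2.INTER_CUBIC)[:595]; cv2.imwrite('pics/c7.png',c)
c=cv2.resize(cv2.imread('pics/w7.png')[290:395,260:380],None,fx=5,fy=5,interpolation=cv2.INTER_CUBIC)[:595]; cv2.imwrite('pics/c8.png',c)"
```

```text
(no output)
```

View pics/c7.png

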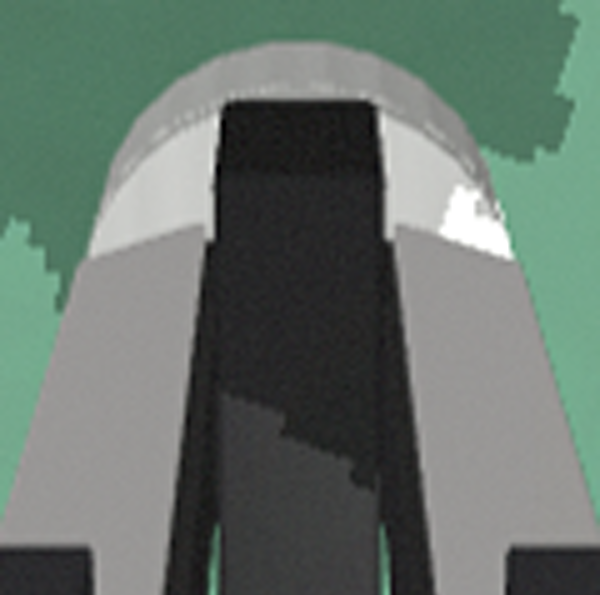

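View pics/c8.png

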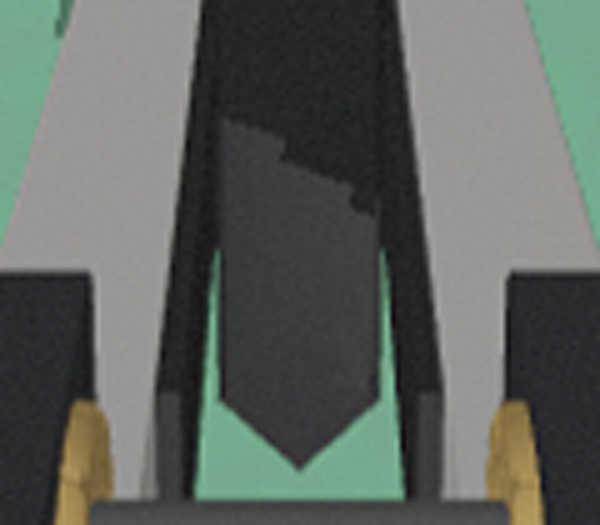

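```bash
python3 -c "
from h import *
m=pt('wrist','w7',319.5,268.9,40);t=pt('wrist','w7',319.5,383.1,40)
z=np.load('pics/w7.npz'); e=(t-m);L=np.linalg.norm(e);e/=L
print(m,t,L,np.degrees(np.arctan2(e[1],e[0])),'axis',m+20*e,t-32*e,z['pos'])
A=R.from_euler('xyz',z['rot']); print(A.inv().apply((m+20*e+t-32*e)/2-z['pos']))
"
```

```text
[ 572.21881894 -304.43902494   40.        ] [ 622.03987065 -290.03560187   40.        ] 51.8613130266797 16.12474831499964 axis [ 591.43200457 -298.88443242   40.        ] [ 591.29877364 -298.9229499    40.        ] [ 592.48517765 -300.29375983   31.28669539]
[ 1.63389139 -8.71681284  0.67488323]
```

```bash
python3 -m handwheel '[[[0,-20,0,0,0,0,-1],[0,-55,0,0,0,0,-1],[0,-95,0,0,0,0,-1],[0,-125,0,0,0,0,-1]]]' 40; python3 -c "
from h import *
go([557.6,61.9,150],121.5)"
```

```text
clock: 8.33
eef_pos: [592.4, -300.2, 159.3]
eef_rot: [-1.574, 0.003, 1.853]
wrist_force: [1.2, -0.4, 0.6]
finger_gap: 13.7
at [ 592.4 -300.2  159.3] [-90.16   0.15 106.14] t 8.33 F [ 1.2 -0.4  0.6] gap 13.7
move [357.5   8.5 -67.2] [  0.14 -15.36  -0.17] rows>= 8.7
```

```bash
python3 -m handwheel '[[[35,8,-7,0.1,-4,-0.2,-1],[72,8,-14,0.1,-8,-0.2,-1],[110,8,-21,0.1,-12,-0.2,-1],[148,8,-28,0.1,-15.4,-0.2,-1],[186,8,-35,0.1,-15.4,-0.2,-1]]]'; python3 -c "
from h import *
go([557.6,61.9,150],121.5)"
```

```text
clock: 8.75
eef_pos: [573.8, -110.2, 150.9]
eef_rot: [-1.572, -0.0, 2.125]
wrist_force: [0.4, -0.7, 0.3]
finger_gap: 13.8
at [ 573.8 -110.2  150.9] [-9.0040e+01 -3.0000e-02  1.2175e+02] t 8.75 F [ 0.4 -0.7  0.3] gap 13.8
move [154.8   1.  -76.8] [0.04 0.25 0.03] rows>= 4.1
```

```bash
python3 -m handwheel '[[[36,1,-18,0,0.2,0,-1],[72,1,-36,0,0.2,0,-1],[106,1,-53,0,0.2,0,-1],[136,1,-68,0,0.2,0,-1],[150,1,-74,0,0.2,0,-1]]]'; python3 -m handwheel '[[[4,0,-2,0,0,0,-1],[4,0,-2,0,0,0,-1]]]'; python3 -c "
from h import *
go([557.6,61.9,112],121.5); snap('wrist','w8');snap('side','s8')
c=cv2.resize(cv2.imread('pics/s8.png')[140:260,240:400],None,fx=5,fy=5,interpolation=cv2.INTER_CUBIC); cv2.imwrite('pics/c9.png',c)"
```

```text
clock: 9.17
eef_pos: [557.1, 59.9, 150.1]
eef_rot: [-1.572, -0.001, 2.124]
wrist_force: [0.7, 0.4, -0.1]
finger_gap: 13.7
clock: 9.33
eef_pos: [556.5, 65.5, 150.2]
eef_rot: [-1.572, -0.001, 2.126]
wrist_force: [-0.1, -0.7, -1.0]
finger_gap: 13.5
at [556.5  65.5 150.2] [-9.0060e+01 -6.0000e-02  1.2181e+02] t 9.33 F [-0.1 -0.7 -1. ] gap 13.5
move [-3.7 38.2  1.1] [0.06 0.31 0.06] rows>= 0.9
```

View pics/w8.png

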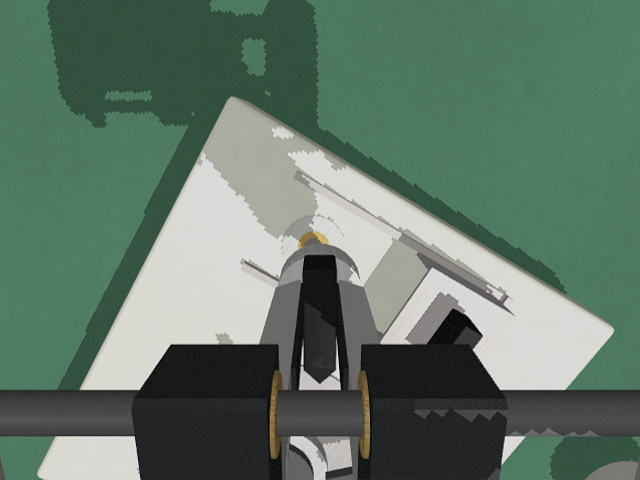

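View pics/c9.png

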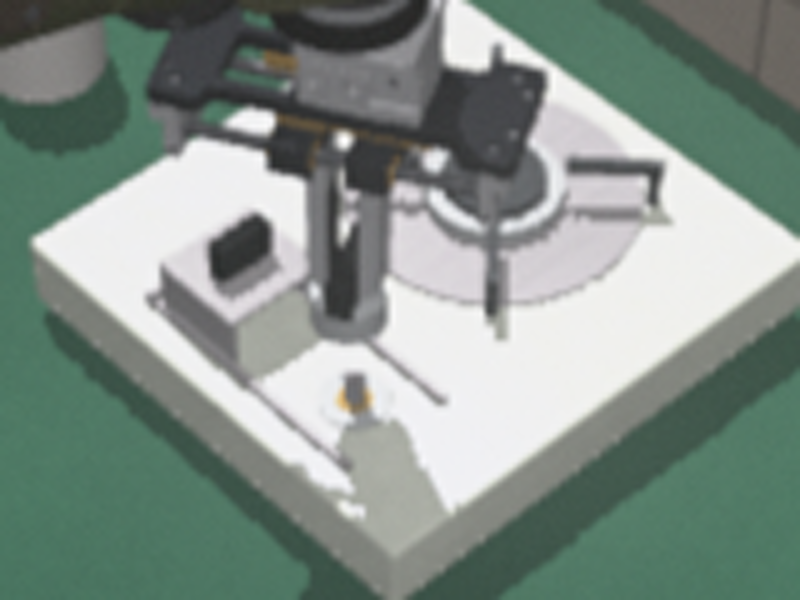

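```bash
python3 -m handwheel '[[[-3.7,15,1,0,0.3,0,-1],[-3.7,30,1,0,0.3,0,-1],[-3.7,35,1,0,0.3,0,-1],[-3.7,35,1,0,0.3,0,-1],[-3.7,35,1,0,0.3,0,-1]]]'; python3 -c "
from h import *
go([557.6,61.9,108],121.5); snap('wrist','w9');snap('side','s9')
c=cv2.resize(cv2.imread('pics/s9.png')[170:240,270:350],None,fx=8,fy=8,interpolation=cv2.INTER_CUBIC); cv2.imwrite('pics/c10.png',c)
c=cv2.resize(cv2.imread('pics/w9.png')[200:320,250:390],None,fx=5,fy=5,interpolation=cv2.INTER_CUBIC); cv2.imwrite('pics/c11.png',c)"
```

```text
clock: 9.85
eef_pos: [558.2, 59.2, 115.5]
eef_rot: [-1.572, -0.001, 2.117]
wrist_force: [-0.1, -0.2, -0.2]
finger_gap: 13.6
at [558.2  59.2 115.5] [-9.0050e+01 -4.0000e-02  1.2132e+02] t 9.85 F [-0.1 -0.2 -0.2] gap 13.6
move [ 2.6  7.5 -0.9] [ 0.05 -0.18  0.04] rows>= 0.2
```

View pics/c10.png

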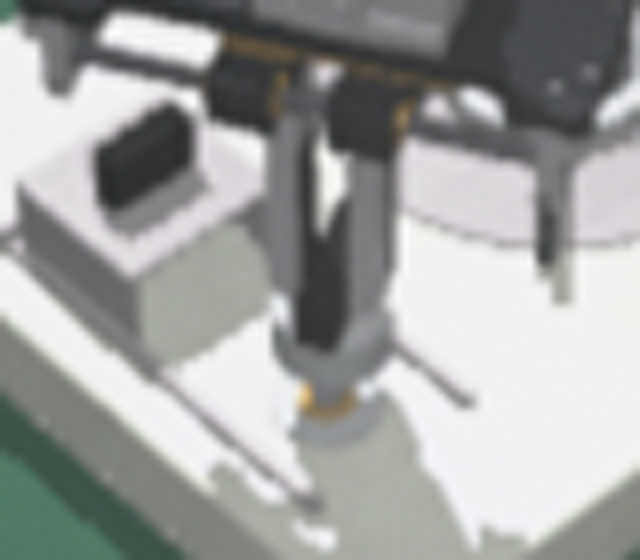

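View pics/c11.png

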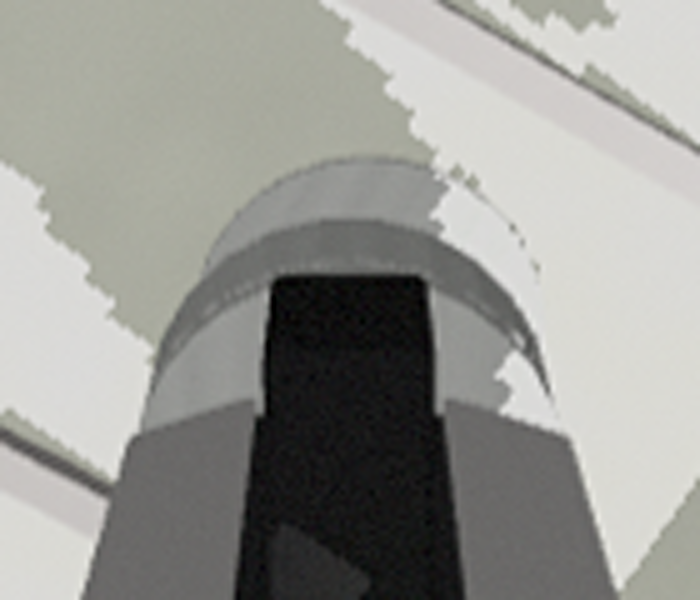

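```bash
python3 -m handwheel '[[[2.6,0,-0.9,0,-0.2,0,-1],[2.6,0,-0.9,0,-0.2,0,-1],[2.6,0,-0.9,0,-0.2,0,-1],[2.6,0,-0.9,0,-0.2,0,-1]]]'; python3 -c "
from h import *
go([557.6,61.9,106],121.5)"
```

```text
clock: 10.28
eef_pos: [557.9, 62.4, 116.3]
eef_rot: [-1.573, 0.0, 2.122]
wrist_force: [-0.5, 0.8, -0.2]
finger_gap: 13.7
at [557.9  62.4 116.3] [-90.14   0.   121.56] t 10.28 F [-0.5  0.8 -0.2] gap 13.7
move [-0.3 10.3  0.6] [ 0.14  0.06 -0.  ] rows>= 0.2
```

Descend gently, underside from ~85 to ~77 (tip at 79).

```bash
python3 -m handwheel '[[[-0.2,2,0.3,0.1,0,0,-1],[-0.2,4,0.3,0.1,0,0,-1],[-0.2,6,0.3,0.1,0,0,-1],[-0.2,8,0.3,0.1,0,0,-1],[-0.2,9,0.3,0.1,0,0,-1]]]'; python3 -c "
from h import *
go([557.6,61.9,100],121.5)"
```

```text
clock: 10.7
eef_pos: [557.6, 62.1, 106.8]
eef_rot: [-1.571, -0.0, 2.122]
wrist_force: [0.0, -0.1, -1.0]
finger_gap: 13.9
at [557.6  62.1 106.8] [-9.0010e+01 -1.0000e-02  1.2156e+02] t 10.7 F [ 0.  -0.1 -1. ] gap 13.9
move [-0.1  6.8  0.1] [0.01 0.06 0.01] rows>= 0.2
```

```bash
python3 -m handwheel '[[[0,2,0,0,0,0,-1],[0,4,0,0,0,0,-1],[0,5.5,0,0,0,0,-1],[0,7,0,0,0,0,-1],[0,7,0,0,0,0,-1]]]'; python3 -c "
from h import *
go([557.6,61.9,95.3],121.5)"
```

```text
clock: 11.12
eef_pos: [557.5, 62.1, 99.4]
eef_rot: [-1.57, -0.0, 2.122]
wrist_force: [-0.3, 0.5, 0.6]
finger_gap: 13.8
at [557.5  62.1  99.4] [-8.9980e+01 -2.0000e-02  1.2156e+02] t 11.12 F [-0.3  0.5  0.6] gap 13.8
move [-0.2  4.1 -0. ] [-0.02  0.06  0.02] rows>= 0.1
```

```bash
python3 -m handwheel '[[[0,2,0,0,0,0,-1],[0,4,0,0,0,0,-1],[0,5.5,0,0,0,0,-1],[0,7,0,0,0,0,-1],[0,7,0,0,0,0,-1]]]'; python3 -c "
from h import *
go([557.6,61.9,88],121.5)"
```

```text
clock: 11.53
eef_pos: [557.6, 62.1, 92.5]
eef_rot: [-1.571, -0.0, 2.122]
wrist_force: [-1.1, -0.0, 5.7]
finger_gap: 13.8
at [557.6  62.1  92.5] [-9.0000e+01 -1.0000e-02  1.2157e+02] t 11.53 F [-1.1 -0.   5.7] gap 13.8
move [-0.1  4.5  0.1] [-0.    0.07  0.01] rows>= 0.1
```

Spring force appears where expected (5.7 N at about 3 mm pressed). Press to the stop.

```bash
python3 -m handwheel '[[[0,1.5,0,0,0,0,-1],[0,3,0,0,0,0,-1],[0,4.5,0,0,0,0,-1],[0,5.5,0,0,0,0,-1],[0,5.5,0,0,0,0,-1]]]'; python3 -m handwheel '[[[0,1,0,0,0,0,-1],[0,1,0,0,0,0,-1],[0,1,0,0,0,0,-1]]]'; python3 -c "
from h import *
go([557.6,61.9,88],121.5); snap('wrist','w10');snap('side','s10');snap('top','t10')
c=cv2.resize(cv2.imread('pics/s10.png')[170:240,270:350],None,fx=8,fy=8,interpolation=cv2.INTER_CUBIC); cv2.imwrite('pics/c12.png',c)"
```

```text
clock: 11.95
eef_pos: [557.8, 62.1, 88.0]
eef_rot: [-1.571, 0.0, 2.122]
wrist_force: [-5.3, -0.2, 12.5]
finger_gap: 13.9
clock: 12.2
eef_pos: [557.8, 62.1, 88.0]
eef_rot: [-1.572, 0.0, 2.122]
wrist_force: [-6.6, 0.8, 13.2]
finger_gap: 13.5
at [557.8  62.1  88. ] [-9.0050e+01  1.0000e-02  1.2157e+02] t 12.2 F [-6.6  0.8 13.2] gap 13.5
move [-0.1 -0.   0.3] [ 0.05  0.07 -0.01] rows>= 0.0
```

View pics/c12.png

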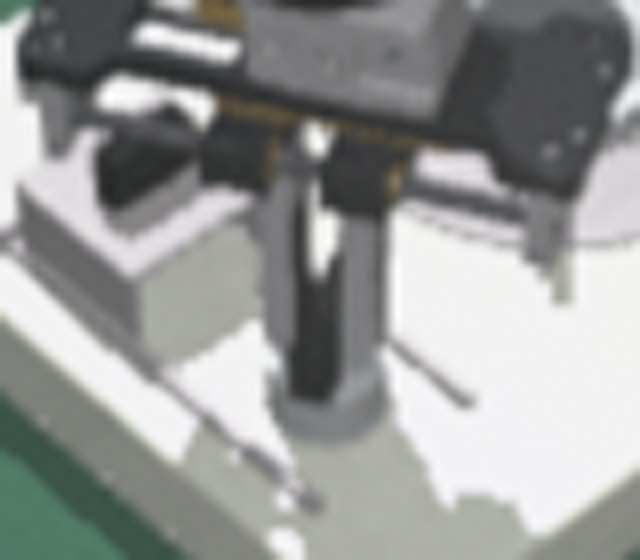

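View pics/w10.png

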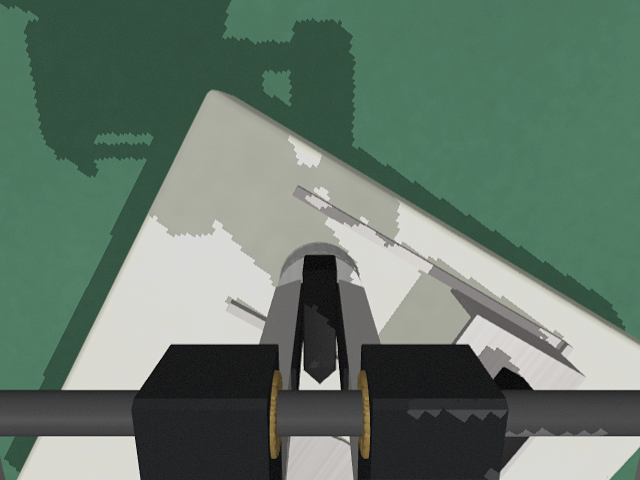

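```bash
python3 -m handwheel '[[[0,0.3,0,0,0,0,-1],[0,0.3,0,0,0,0,-1],[0,0.3,0,0,0,0,-1]]]' 40; python3 -c "
from h import *
go([557.6,61.9,88],121.5); print(order.sign_off())"
```

```text
clock: 12.6
eef_pos: [557.7, 62.1, 88.3]
eef_rot: [-1.572, 0.0, 2.122]
wrist_force: [-4.2, 0.2, 8.4]
finger_gap: 13.5
at [557.7  62.1  88.3] [-9.0050e+01  2.0000e-02  1.2157e+02] t 12.6 F [-4.2  0.2  8.4] gap 13.5
move [-0.1  0.3  0.2] [ 0.05  0.07 -0.02] rows>= 0.0
the job is handed in; nothing more can be done
None
```

The job is handed in, with the gripper still holding the knob and pressing the spindle down. Sign-off reports no verdict, so the outcome rests on my own checks.

- **Guard:** I gripped its rib and slid it about 82 mm until it met the end stop with 17 N. The later pictures show the spindle clear.
- **Knob:** I picked it up with a 40 N grip, turned it about 15° to the flat of the spindle (measured at about 31° in world yaw) and lowered it onto the spindle without resistance.
- **Pressing:** Spring force appeared at the expected height, 5.7 N at about 3 mm pressed. The tool then stopped at z = 88.0 mm, against 88.3 expected for the bottom stop, with 13 N. The knob had not slipped in the grip.
- **Bystanders:** I touched none of them on purpose, but made no final measurement of their positions.

**Last reading:** z was 88.3 mm, about 7 mm pressed, and the fingers were 13.5 mm apart on the bar. The time was 12.6 s.

**What disagreed:**
- The downward push had fallen to 8.4 N from 13 N. My last small press command re-based on the measured pose, so the spindle is at or just off its bottom stop.
- A sideways force of 4 to 7 N showed at the wrist during the press, so the knob probably sits slightly off-centre within its clearance.
- The wrist and overhead cameras differed by about 3 mm in y. I used the wrist camera, which agreed with the grasps.

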